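# Clear the cut-off jig and slide the stop into its T-track

### The job

Get the cut-off jig ready: push the square plywood offcut that lies on it off the jig's open end, so that it drops into the low scrap tray there. Then take the sliding stop, enter its T-shaped foot into the jig's track from that open end, slide it fully home against the fence at the other end and let go of it. Do not knock the other things on the bench about.

Things in the scene. Friction and masses are not known exactly. Their poses are not given: they have to be found in the camera images.
- jig: Fixed cut-off jig: plywood bed 130 (x) x 260 (y) x 55 mm high; origin at the centre of its underside. An aluminium T-track is inlaid along y in the middle of its top, lips flush with the top; it is open only at the +y end. Across the -y end stands a wooden fence, y -130 to -110 mm, rising 25 mm above the top.
- track_mouth (a point): Middle of the track's open end, at the height of the channel's floor (jig frame 0, +130, 35 mm); axes as the jig's, +y points out. Slot between the lips 23 mm wide, lips 6 mm thick (z 49 to 55), channel under them 47 mm wide, 14 mm high (z 35 to 49). The last 10 mm of the floor slope down as a bevel.
- track_home (a point): Where the stop's origin lies when the stop is fully home: on the channel's floor with its end against the fence (jig frame 0, -68, 35 mm). Axes as the jig's.
- stop: Loose sliding stop, about 0.25 kg, 80 mm high, standing on its foot. Origin at the centre of its underside, long side along y, alike both ways round. Steel foot 40 (x) x 84 (y) x 8 mm with half-round ends; neck 16 mm wide, z 8 to 22; aluminium plate 46 x 84 mm, z 22 to 34, which rides 2 mm above the jig's top. In the track the foot has 3.5 mm play each side, 6 mm in height.
- stop_grip (a point): Middle of the stop's dark wooden grip fin, 60 mm above the stop's underside. Fin 26 (x) x 62 (y) mm, from 34 to 80 mm above the underside; grip it across its 26 mm. Axes as the stop's.
- offcut: Loose plywood offcut, 100 (x) x 95 (y) x 15 mm, 0.09 kg, too wide to grip flat, lying flat on the jig's top over the track, with at least 45 mm free between it and the fence. Origin at the centre of its underside.
- tray: Fixed low wooden scrap tray, 150 x 150 mm outside, open on top and on its -y side, which faces the jig's end; walls on the other three sides 5 mm thick and 30 mm high, floor 12 mm above the bench; it stands on the bench right beneath the jig's open end. Origin at the centre of its underside, axes as the jig's.
- hammer: Bystander: small brass hammer, 175 mm long, lying on the bench.
- wax: Bystander: flat round wax tin, diameter 72 mm, 25 mm high, the one at the front left of the bench.
- sander: Bystander: cork sanding block 64 x 112 x 34 mm.
- oiler: Bystander: green oil can with a thin spout, diameter 60 mm, 145 mm high, the one near the jig's fence end.

How it is judged (in metres and radians):
On the way, in this order (a step that is already met when the one before it is completed fails the run):
1. the offcut lies in the scrap tray (x of offcut in the frame of tray between -0.07 and 0.07 m and y of offcut in the frame of tray between -0.07 and 0.07 m and height (world z) of offcut below 0.024 m), for 0.2 s.
2. the stop's foot has entered the track from the open end, half its length under the lips (y of stop in the frame of track_mouth between -0.19 and 0 m and x of stop in the frame of track_mouth between -0.007 and 0.007 m and z of stop in the frame of track_mouth between -0.004 and 0.01 m).
At the end, for the whole second after the job is handed in: The offcut rests in the scrap tray (its centre within the tray's walls and under 24 mm above the bench); the stop sits in the track, along it, within 6 mm of fully home against the fence, released and at rest (all of step 1 and y of stop in the frame of track_home between -0.006 and 0.006 m and x of stop in the frame of track_home between -0.007 and 0.007 m and z of stop in the frame of track_home between -0.004 and 0.008 m and angle between the y axis of stop and the y axis of jig, either way round below 0.2 rad and linear speed of each of stop, offcut below 0.02 m/s); the robot touches nothing.
It fails at once if a bystander (hammer, wax tin, sanding block or oil can) is moved more than 30 mm (distance of any of hammer, wax, sander, oiler from where it was at the start of the episode above 0.03 m).
It also fails if it takes over 58 s, if anything falls off the work surface, if the arm or the gripper's body presses on something with over 40 N, if the wrist force passes 120 N, or if a joint passes its speed limit or range.

### The arm

A 6-joint arm with a two-finger parallel gripper is mounted at the origin on a cart in front of the work surface, level with it; the furniture and walls round the work are solid. World frame = base frame: x ahead of the robot, y to its left, z up, the work surface at z = 0. Lengths are in m, angles in degrees, forces in N, time in s.
With the tool pointing down it reaches from about 0.3 to 0.75 m from the base axis. Payload 8.5 kg.
Tool frame: the origin (TCP) lies at the very end of the fingers, on their centre line; the grasp point (between the pads) lies 19 mm behind it; z points along the fingers, y is the line along which they close (so a half turn about z gives the same grasp; the last joint's range is limited). The gripper opens to 88 mm and grips with 3 to 60 N. Pads are 18 mm wide; open, the fingers measure 123 mm over their backs; the gripper's body (75 mm by 187 mm) begins 45 mm behind the grasp point.
Start: joints at [-79.83, 21.807, 74.336, -0, 83.858, -12.336], TCP at [0.211, -0.508, 0.239] pointing down, gripper open.
Joint ranges: [-178.18, 178.18], [-50.72, 133.34], [12.68, 142.11], [-81.47, 261.47], [9.98, 163.14], [-165.26, 165.26]. Speed limits (degrees/s): [136.94, 136.94, 180, 180, 180, 180].

### API

Orientations are given as [roll, pitch, yaw] about the fixed x, y, z axes, in that order (R = Rz(yaw) Ry(pitch) Rx(roll)).
In Python, from bench import ctrl, cams, sign_off gives the robot as it stands (ctrl), with the cameras (cams) and the job as plain functions.
- The arm moves only by the tool shift_gripper, called after "Call:" as name(argument=value, ...), one argument or row to a line, values as JSON. Schema: {"type":"object","properties":{"motion":{"type":"array","items":{"type":"object","properties":{"sx":{"type":"number"},"sy":{"type":"number"},"sz":{"type":"number"},"wx":{"type":"number"},"wy":{"type":"number"},"wz":{"type":"number"}},"additionalProperties":false},"minItems":1,"maxItems":20},"aperture":{"type":"number"},"grip_n":{"type":"number"},"only":{"type":"string"},"quiet":{"type":"boolean"},"lines":{"type":"string"}},"required":["motion"],"additionalProperties":false}. motion is a list of rows, 1 to 20 of them, each an object with the fields sx, sy, sz (the shift in m), wx, wy, wz (a rotation vector in degrees); a field left out counts as zero; each row shifts and turns the commanded pose from where the row before left it, along the tool's axes as they then stand; what a row does not reach is not made up. A row lasts 1/12 s, in which the tool goes at most 0.0417 m and 7.16 degrees, less where a joint would pass 70% of its speed; a pose out of reach is approached as far as the arm can. aperture is the finger opening in m, set as the call begins (left out keeps the last). The fingers move at their own pace and stop on an object; grip_n is the grip in N (left out, the last holds). Time passes only in rows, so rows that do not move let the fingers close. The tool returns the time, the measured TCP pose, the force, the opening and the grip force at its end. only (a regular expression) keeps the lines of the reply that match it, lines (a string "A,B") keeps lines A to B, and quiet returns only ok. Input that does not fit is refused with a message, and nothing moves.
- ctrl.state(): the state, without advancing time (a new reading comes with each control period).
- cams.grab_frame(name): name is "side" or "top" or "wrist"; returns the picture (480x640x3 uint8, red, green, blue); there is no depth.
- cams.get_calibration(name): a dict with "fx", "fy", "cx", "cy" (pixels), "dist" ([k1, k2, p1, p2, k3] as OpenCV has them; the pictures are not rectified), "R" (3x3) and "t" (3): a world point X has camera coordinates R X + t. Camera axes: x right, y down, z forward; pixel columns grow to the right and rows downward; lengths in m; the calibration is good to about 2 mm. A picture is of the moment at which its call begins: read the wrist's pose just before it. get_calibration takes no time and is no camera call; for the wrist camera it gives the pose at the moment of the call.
- sign_off(): hands the job in; it is judged then, once.
The state is a dict: "time": time; "joint_positions": joint angles; "joint_vel": joint speeds; "joint_efforts": joint torques, N m; "tcp_pos": TCP position; "orientation": TCP orientation; "wrist_force": force on the tool from outside, world axes, zero at the start; "wrist_torque": the same for the moment, N m; "gripper_width": finger opening in m; "grip_force": force on a finger pad.
Only numpy, scipy, OpenCV 4.12 (cv2) and the standard library are available. Lean on these libraries where they do the work, as an engineer would, in place of code of your own. Each camera call takes 0.05 s, during which the arm holds its last target. There are 200 camera calls.

## Working session

There is one attempt and no reset: what is moved stays moved. The work goes in short steps, Python scripts to look and compute and a tool call to move; the robot and the scene stay as the last step left them, time stands still between calls to the robot, and variables do not carry over. Pictures are saved under pics/ and viewed, at most 10 in all, crops included, and the job is handed in when it is done.

```bash
ls; mkdir -p pics; python3 - <<'E'
from bench import ctrl, cams, sign_off
import cv2,json
s=ctrl.state();print(s)
for n in("top","side"):
    c=cams.get_calibration(n);print(n,c)
    cv2.imwrite(f"pics/{n}0.png",cams.grab_frame(n)[:,:,::-1])
E
```

```text
bench.py
pics
{'time': 0.0, 'joint_positions': array([-7.98300518e+01,  2.18407513e+01,  7.43839602e+01,  1.08957316e-03,
        8.38563191e+01, -1.23371395e+01]), 'joint_vel': array([ 0.04788266,  0.00950901, -0.01349268,  0.05902622,  0.01144033,
       -0.07877951]), 'joint_efforts': array([ 2.88032403e-03, -4.37912285e+01, -2.24555987e+01,  7.15017202e-02,
        3.50970682e-02, -7.99787244e-05]), 'tcp_pos': array([ 0.21048047, -0.50784113,  0.23814467]), 'orientation': array([-1.79921072e+02, -1.83714145e-02,  2.25069576e+01]), 'wrist_force': array([ 0.05637622, -0.62822386,  0.31472336]), 'wrist_torque': array([ 0.02072984, -0.00797957, -0.03738803]), 'grip_force': 0.0, 'gripper_width': 0.08804477721608799}
top {'fx': 623.0506821222918, 'fy': 623.0506821222918, 'cx': 308.6093323296398, 'cy': 242.20962469879828, 'dist': array([-0.09970825,  0.        ,  0.        ,  0.        ,  0.        ]), 'R': array([[ 0.01162321, -0.99982489, -0.01466578],
       [-0.9956411 , -0.01021472, -0.09270634],
       [ 0.0925403 ,  0.01567939, -0.99558548]]), 't': array([0.0221448 , 0.52723866, 1.49472667])}
side {'fx': 463.3059424262634, 'fy': 463.3059424262634, 'cx': 317.2176306209707, 'cy': 243.66906274177114, 'dist': array([-0.00229866,  0.        ,  0.        ,  0.        ,  0.        ]), 'R': array([[-0.99739258, -0.07190485,  0.00614254],
       [-0.04367527,  0.53367238, -0.84456276],
       [ 0.05745006, -0.84262891, -0.53542134]]), 't': array([0.53110823, 0.09121069, 1.41121001])}
```

View pics/top0.png

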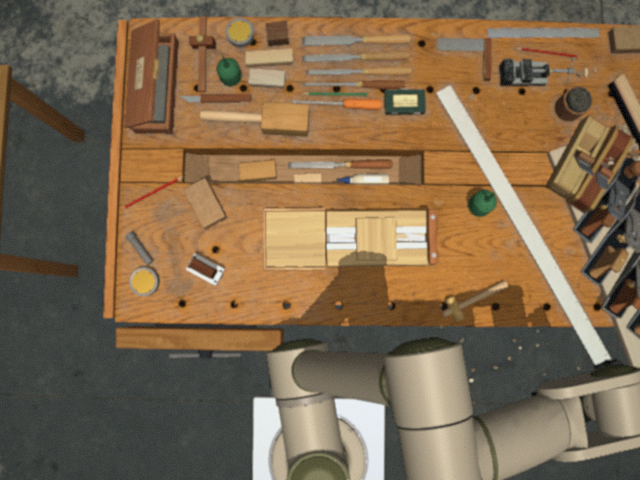

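View pics/side0.png

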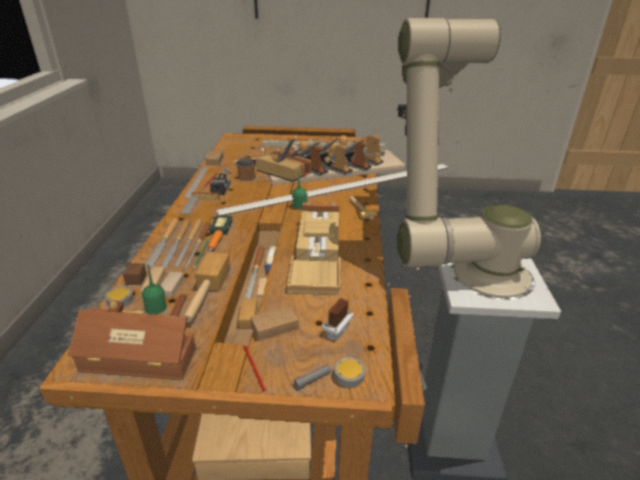

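The top view shows the tray (264–326, 209–268), the jig (326–437), the offcut (~377,239), the stop (206,267), the wax tin (143,280), the sander (206,202), the hammer (475,300) and the oiler (482,202). The side view agrees with this. I'll enlarge the top view to pick corners.

```bash
python3 - <<'E'
import cv2
i=cv2.imread("pics/top0.png")
a=cv2.resize(i[190:290,255:455],None,fx=4,fy=4,interpolation=cv2.INTER_CUBIC)
cv2.imwrite("pics/a.png",a)
b=cv2.resize(i[235:300,170:245],None,fx=8,fy=8,interpolation=cv2.INTER_CUBIC)
cv2.imwrite("pics/b.png",b)
E
```

```text
(no output)
```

View pics/a.png

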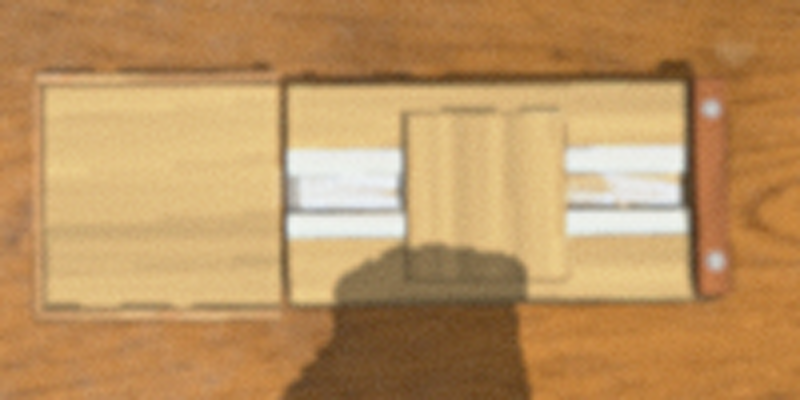

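View pics/b.png

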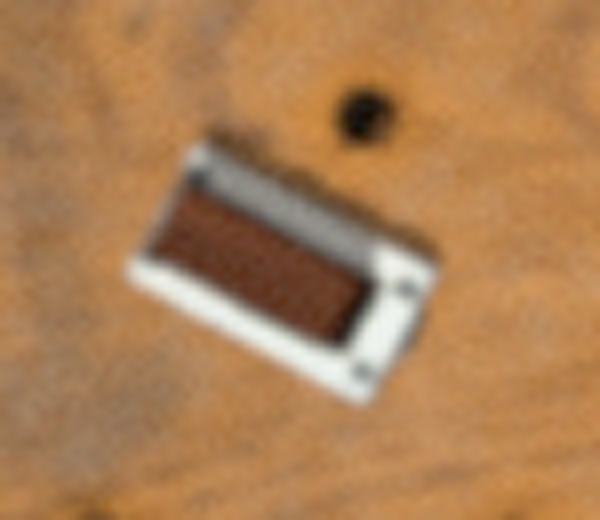

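Crop a: jig mouth end at u≈287 (v 82–302), slot v 172–212, offcut top corners (407,110), (563,108), (566,278), (405,278), fence top u 697–730. Crop b: stop plate corners (195,140), (440,265), (368,405), (128,270).

```bash
cat > h.py <<'E'
import numpy as np,cv2
from bench import ctrl, cams, sign_off
def ray(n,uv,z,c=None):
    c=c or cams.get_calibration(n)
    K=np.array([[c['fx'],0,c['cx']],[0,c['fy'],c['cy']],[0,0,1]])
    p=cv2.undistortPoints(np.array(uv,float).reshape(-1,1,2),K,c['dist'])[:,0]
    d=np.c_[p,np.ones(len(p))]@c['R']; o=-c['R'].T@c['t']
    return o+d*((z-o[2])/d[:,2])[:,None]
E
python3 - <<'E'
from h import *
np.set_printoptions(precision=4,suppress=True)
a=lambda l:[((u+.5)/4-.5+255,(v+.5)/4-.5+190) for u,v in l]
b=lambda l:[((u+.5)/8-.5+170,(v+.5)/8-.5+235) for u,v in l]
def show(n,P):print(n,P[:,:2].tolist().__repr__() if 0 else '\n',P[:,:2],'mean',P[:,:2].mean(0),'edges',np.linalg.norm(P-np.roll(P,-1,0),axis=1))
show('jig mouth',ray('top',a([(287,82),(287,302)]),.055))
show('slot mouth/fence',ray('top',a([(287,172),(287,212),(686,210),(686,172)]),.055))
show('fence',ray('top',a([(697,80),(727,80),(733,295),(699,298)]),.08))
show('offcut',ray('top',a([(407,110),(563,108),(566,278),(405,278)]),.07))
show('tray',ray('top',a([(37,74),(280,74),(280,319),(37,318)]),.03))
P=ray('top',b([(195,140),(440,265),(368,405),(128,270)]),.034);show('plate',P)
d=P[0]-P[1]+P[3]-P[2];print('yaw of long',np.degrees(np.arctan2(d[1],d[0])))
F=ray('top',b([(195,190),(375,265),(350,345),(150,260)]),.08);show('fin',F)
c=cams.get_calibration('wrist');print(c)
show('others',ray('top',[(143,280),(206,202),(475,300),(482,202)],.02))
E
```

```text
jig mouth 
 [[ 0.6019 -0.0143]
 [ 0.4698 -0.0155]] mean [ 0.5359 -0.0149] edges [0.1322 0.1322]
slot mouth/fence 
 [[ 0.5476 -0.0148]
 [ 0.5236 -0.015 ]
 [ 0.5272 -0.2536]
 [ 0.5501 -0.2538]] mean [ 0.5371 -0.1343] edges [0.024  0.2386 0.0229 0.239 ]
fence 
 [[ 0.6021 -0.2563]
 [ 0.6023 -0.2742]
 [ 0.4751 -0.2767]
 [ 0.4731 -0.2567]] mean [ 0.5381 -0.266 ] edges [0.0178 0.1272 0.0201 0.129 ]
offcut 
 [[ 0.5837 -0.0855]
 [ 0.5859 -0.1781]
 [ 0.4848 -0.1798]
 [ 0.4838 -0.0847]] mean [ 0.5346 -0.132 ] edges [0.0927 0.1011 0.095  0.0999]
tray 
 [[ 0.6091  0.1383]
 [ 0.6105 -0.0103]
 [ 0.4608 -0.0117]
 [ 0.4598  0.1355]] mean [0.5351 0.0629] edges [0.1486 0.1496 0.1472 0.1493]
plate 
 [[0.4991 0.3067]
 [0.462  0.2308]
 [0.4193 0.2517]
 [0.4593 0.3262]] mean [0.4599 0.2789] edges [0.0845 0.0475 0.0845 0.0443]
yaw of long 62.85397324550684
fin 
 [[0.4809 0.297 ]
 [0.4594 0.2431]
 [0.4358 0.2499]
 [0.4601 0.3099]] mean [0.4591 0.275 ] edges [0.0581 0.0246 0.0647 0.0244]
{'fx': 348.36138052000325, 'fy': 348.36138052000325, 'cx': 311.42887936039057, 'cy': 237.72701894399123, 'dist': array([-0.0595,  0.    ,  0.    ,  0.    ,  0.    ]), 'R': array([[ 0.383 , -0.9238, -0.0009],
       [-0.8823, -0.366 ,  0.296 ],
       [-0.2738, -0.1126, -0.9552]]), 't': array([-0.5488, -0.0406,  0.3889])}
others 
 [[ 0.4298  0.4344]
 [ 0.6247  0.2831]
 [ 0.3902 -0.3789]
 [ 0.6316 -0.3994]] mean [ 0.5191 -0.0152] edges [0.2467 0.7023 0.2422 0.8578]
```

Call:
shift_gripper(
  motion=[
    {"wz":-6.82},
    {"wz":-6.82},
    {"wz":-6.82},
    {"wz":-6.82},
    {"wz":-6.82},
    {"wz":-6.82},
    {"wz":-6.82},
    {"wz":-6.82},
    {"wz":-6.82},
    {"wz":-6.82},
  ],
  aperture=0.05,
)

```text
time: 0.93
tcp_pos: [0.2105, -0.5079, 0.2384]
orientation: [-180.0, -0.0, 91.0]
wrist_force: [0.3, 0.5, -0.1]
gripper_width: 0.0501
grip_force: 0.0
```

Call:
shift_gripper(
  motion=[
    {"sx":0.022, "sy":0.0255},
    {"sx":0.022, "sy":0.0255},
    {"sx":0.022, "sy":0.0255},
    {"sx":0.022, "sy":0.0255},
    {"sx":0.022, "sy":0.0255},
    {"sx":0.022, "sy":0.0255},
    {"sx":0.022, "sy":0.0255},
    {"sx":0.022, "sy":0.0255},
    {"sx":0.022, "sy":0.0255},
    {"sx":0.022, "sy":0.0255},
    {"sx":0.022, "sy":0.0255},
    {"sx":0.022, "sy":0.0255},
    {"sx":0.022, "sy":0.0255},
    {},
    {},
  ],
)

```text
time: 2.18
tcp_pos: [0.5391, -0.2169, 0.2381]
orientation: [-179.9, -0.0, 90.9]
wrist_force: [-0.6, -0.3, -0.1]
gripper_width: 0.0499
grip_force: 0.0
```

```bash
cat >> h.py <<'E'
from scipy.spatial.transform import Rotation as Ro
def go(x,y,z,yaw):
    s=ctrl.state();R=Ro.from_euler('xyz',s['orientation'],degrees=True);T=Ro.from_euler('xyz',[180,0,yaw],degrees=True)
    np.set_printoptions(precision=4,suppress=True)
    d=np.array([x,y,z])-s['tcp_pos']
    print('now',s['tcp_pos'],s['orientation'],'shift in tool',R.inv().apply(d),'then turn',(R.inv()*T).as_rotvec(degrees=True),'| if turned first',T.inv().apply(d),'F',s['wrist_force'])
E
python3 -c "
from h import *
go(.5383,-.217,.060,90.7)"
```

```text
now [ 0.5391 -0.2169  0.2381] [-179.9437   -0.0309   90.8607] shift in tool [-0.0002 -0.0006  0.1781] then turn [-0.0563 -0.0308  0.1607] | if turned first [-0.0001 -0.0008  0.1781] F [-0.6189 -0.3097 -0.1433]
```

Call:
shift_gripper(
  motion=[
    {"sz":0.0295},
    {"sz":0.0295},
    {"sz":0.0295},
    {"sz":0.0295},
    {"sz":0.0295},
    {"sz":0.0295},
    {},
    {},
  ],
)

```text
time: 2.85
tcp_pos: [0.5376, -0.2187, 0.0616]
orientation: [-179.9, -0.1, 90.6]
wrist_force: [0.3, -0.2, 1.1]
gripper_width: 0.0498
grip_force: 0.0
```

Call:
shift_gripper(
  motion=[
    {"sx":0.012},
    {"sx":0.012},
    {"sx":0.012},
    {"sx":0.012},
    {"sx":0.012},
    {"sx":0.012},
    {"sx":0.012},
    {"sx":0.012},
    {"sx":0.012},
    {"sx":0.012},
    {},
  ],
)

```text
time: 3.77
tcp_pos: [0.5366, -0.0956, 0.0616]
orientation: [-179.9, -0.1, 90.8]
wrist_force: [-0.2, 0.4, -0.1]
gripper_width: 0.0502
grip_force: 0.0
```

```bash
python3 -c "
from h import *
go(.5357,-.015,.060,90.7)"
```

```text
now [ 0.5366 -0.0956  0.0616] [-179.9484   -0.0538   90.8061] shift in tool [0.0806 0.0002 0.0017] then turn [-0.0517 -0.0537  0.1061] | if turned first [0.0806 0.0001 0.0016] F [-0.2359  0.3857 -0.1488]
```

Call:
shift_gripper(
  motion=[
    {"sx":0.01},
    {"sx":0.01},
    {"sx":0.01},
    {"sx":0.01},
    {"sx":0.01},
    {"sx":0.01},
    {"sx":0.01},
    {"sx":0.01},
    {"sx":0.01},
    {"sx":0.01},
    {},
    {},
  ],
)

```text
time: 4.77
tcp_pos: [0.5358, 0.0025, 0.0618]
orientation: [180.0, 0.0, 90.8]
wrist_force: [0.5, -0.3, 0.4]
gripper_width: 0.0496
grip_force: 0.0
```

```bash
python3 - <<'E'
from h import *
i=cams.grab_frame("side")[:,:,::-1]; j=cams.grab_frame("top")[:,:,::-1]
cv2.imwrite("pics/c.png",np.hstack([cv2.resize(i[180:330,250:380],None,fx=3,fy=3),cv2.resize(j[180:290,240:370],None,fx=3,fy=450/110)]))
E
```

```text
(no output)
```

View pics/c.png

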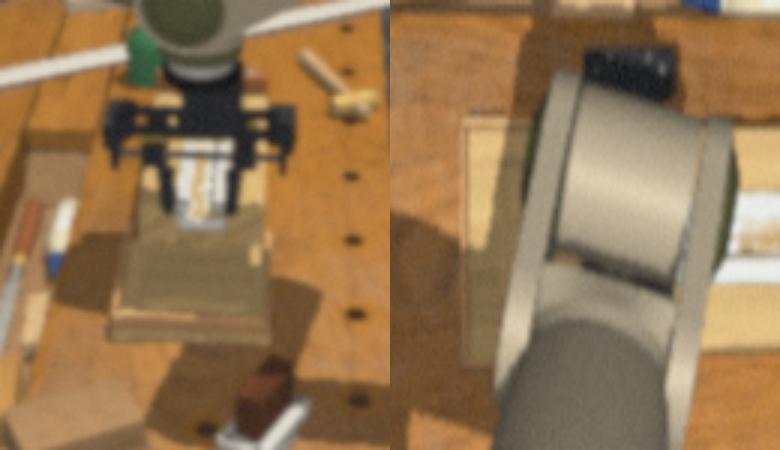

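The side view shows the offcut down in the tray, though it's unclear whether it lies flat. I'll move over the stop and check both.

Call:
shift_gripper(
  motion=[
    {"sz":-0.035},
    {"sz":-0.035},
    {"sz":-0.035},
    {"sz":-0.035},
    {"wz":7},
    {"wz":7},
    {"wz":7},
    {"wz":6.95},
    {},
  ],
  aperture=0.07,
)

```text
time: 5.62
tcp_pos: [0.5357, 0.0014, 0.2018]
orientation: [180.0, 0.0, 62.5]
wrist_force: [0.1, 0.0, 0.3]
gripper_width: 0.0703
grip_force: 0.0
```

Call:
shift_gripper(
  motion=[
    {"sx":0.0176, "sy":-0.0161},
    {"sx":0.0176, "sy":-0.0161},
    {"sx":0.0176, "sy":-0.0161},
    {"sx":0.0176, "sy":-0.0161},
    {"sx":0.0176, "sy":-0.0161},
    {"sx":0.0176, "sy":-0.0161},
    {"sx":0.0176, "sy":-0.0161},
    {"sx":0.0176, "sy":-0.0161},
    {"sx":0.0176, "sy":-0.0161},
    {"sx":0.0176, "sy":-0.0161},
    {"sx":0.0176, "sy":-0.0161},
    {"sx":0.0176, "sy":-0.0161},
    {},
    {},
  ],
)

```text
time: 6.78
tcp_pos: [0.4605, 0.2785, 0.2016]
orientation: [-180.0, 0.0, 63.0]
wrist_force: [-0.7, -0.8, -0.2]
gripper_width: 0.0701
grip_force: 0.0
```

```bash
python3 - <<'E'
from h import *
go(.4595,.2778,.038,62.85)
c=cams.get_calibration('wrist')
i=cams.grab_frame("wrist")[:,:,::-1]; j=cams.grab_frame("top")[:,:,::-1]
cv2.imwrite("pics/w.png",i);np.save('wc.npy',c,allow_pickle=True)
# reprojected expected stop outline
K=np.array([[c['fx'],0,c['cx']],[0,c['fy'],c['cy']],[0,0,1]])
R=Ro.from_euler('z',62.85-90,degrees=True).as_matrix()
i=i.copy()
for z,a,b,col in((.08,.013,.031,(0,255,0)),(.034,.023,.042,(0,0,255))):
    P=np.array([[a,b,z],[-a,b,z],[-a,-b,z],[a,-b,z]])@R.T+[.4597,.2785,0]
    p=cv2.projectPoints(P,cv2.Rodrigues(c['R'])[0],c['t'],K,c['dist'])[0]
    cv2.polylines(i,[p.astype(int)],True,col,1)
cv2.imwrite("pics/d.png",np.hstack([i[:,:,:][:,100:560],cv2.resize(j[190:290,255:340],None,fx=4,fy=4.8)]))
E
```

```text
now [0.4605 0.2785 0.2016] [-179.9982    0.0183   63.0166] shift in tool [-0.001  -0.0006  0.1636] then turn [-0.0018  0.0183  0.1666] | if turned first [-0.0011 -0.0006  0.1636] F [-0.6507 -0.8346 -0.2316]
```

View pics/d.png

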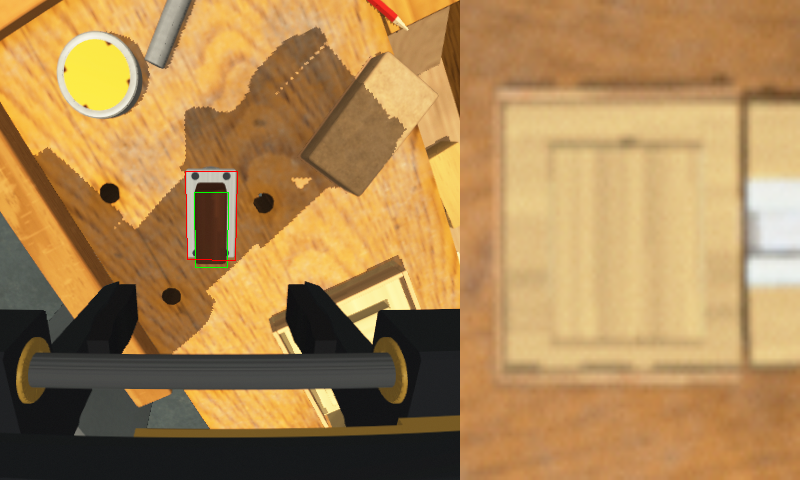

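The right panel shows the offcut flat in the middle of the tray. In the wrist view the stop's projected outline matches its plate (186–237, 170–260), so I can grasp.

Call:
shift_gripper(
  motion=[
    {"sx":-0.0009, "sy":-0.0006, "sz":0.0268},
    {"sz":0.0268},
    {"sz":0.0268},
    {"sz":0.0268},
    {"sz":0.0268},
    {"sz":0.0268},
    {},
    {},
  ],
)

```text
time: 7.55
tcp_pos: [0.4599, 0.2767, 0.0407]
orientation: [-179.9, 0.1, 62.7]
wrist_force: [-0.1, -0.2, 0.0]
gripper_width: 0.0697
grip_force: 0.0
```

Call:
shift_gripper(
  motion=[
    {},
    {},
    {},
    {},
    {},
    {},
    {},
    {},
  ],
  aperture=0.0,
  grip_n=30,
)

```text
time: 8.22
tcp_pos: [0.4597, 0.2777, 0.0411]
orientation: [-180.0, -0.0, 62.8]
wrist_force: [-1.0, -0.1, 2.3]
gripper_width: 0.0258
grip_force: 29.9
```

Call:
shift_gripper(
  motion=[
    {"sz":-0.02},
    {"sz":-0.02},
    {"sz":-0.02},
    {"sz":-0.02},
    {"sz":-0.02},
    {"wz":-7},
    {"wz":-7},
    {"wz":-7},
    {"wz":-6.8},
    {},
    {},
  ],
)

```text
time: 9.13
tcp_pos: [0.4595, 0.2776, 0.1406]
orientation: [-179.9, 0.0, 90.4]
wrist_force: [0.3, 1.6, -2.2]
gripper_width: 0.0256
grip_force: 29.9
```

```bash
python3 -c "
from h import *
go(.5344,.085,.139,90.74)"
```

```text
now [0.4595 0.2776 0.1406] [-179.9489    0.0175   90.3571] shift in tool [-0.193   0.0737  0.0016] then turn [-0.0512  0.0174 -0.3829] | if turned first [-0.1935  0.0724  0.0016] F [ 0.2726  1.5804 -2.1668]
```

Call:
shift_gripper(
  motion=[
    {"sx":-0.0203, "sy":0.0073},
    {"sx":-0.0203, "sy":0.0073},
    {"sx":-0.0203, "sy":0.0073},
    {"sx":-0.0203, "sy":0.0073},
    {"sx":-0.0203, "sy":0.0073},
    {"sx":-0.0203, "sy":0.0073},
    {"sx":-0.0203, "sy":0.0073, "sz":0.005},
    {"sx":-0.0203, "sy":0.0073, "sz":0.005},
    {"sx":-0.0203, "sy":0.0073, "sz":0.01},
    {"sx":-0.0203, "sy":0.0073, "sz":0.01},
    {"sz":0.01},
    {"sz":0.01},
    {},
    {},
  ],
)

```text
time: 10.3
tcp_pos: [0.5342, 0.0762, 0.0906]
orientation: [-179.9, -0.0, 90.5]
wrist_force: [0.4, 0.4, -3.2]
gripper_width: 0.0259
grip_force: 29.9
```

```bash
python3 - <<'E'
from h import *
go(.5348,.060,.079,90.74)
c=cams.get_calibration('wrist')
i=cams.grab_frame("wrist")[:,:,::-1].copy(); j=cams.grab_frame("top")[:,:,::-1];k=cams.grab_frame("side")[:,:,::-1].copy()
def L(im,c,P,col):
    K=np.array([[c['fx'],0,c['cx']],[0,c['fy'],c['cy']],[0,0,1]])
    p=cv2.projectPoints(np.array(P,float),cv2.Rodrigues(c['R'])[0],c['t'],K,c['dist'])[0]
    cv2.polylines(im,[p.astype(int)],False,col,1)
ax=lambda x,y,z:[.5357-.013*(y+.015)+x,y,z]
cs=cams.get_calibration('side')
for im,cc in((i,c),(k,cs)):
    for s in(-.0115,.0115): L(im,cc,[ax(s,-.015,.055),ax(s,-.15,.055)],(0,0,255))
L(k,cs,[ax(-.065,-.015,.055),ax(.065,-.015,.055)],(255,0,0))
cv2.imwrite("pics/e.png",np.hstack([i[:,150:500],cv2.resize(k[190:310,270:370],None,fx=4,fy=4)]))
E
```

```text
now [0.5342 0.0762 0.0906] [-179.9179   -0.0172   90.5341] shift in tool [-0.0162  0.0005  0.0115] then turn [-0.0821 -0.0173 -0.2059] | if turned first [-0.0162  0.0004  0.0116] F [ 0.4303  0.4284 -3.2118]
```

View pics/e.png

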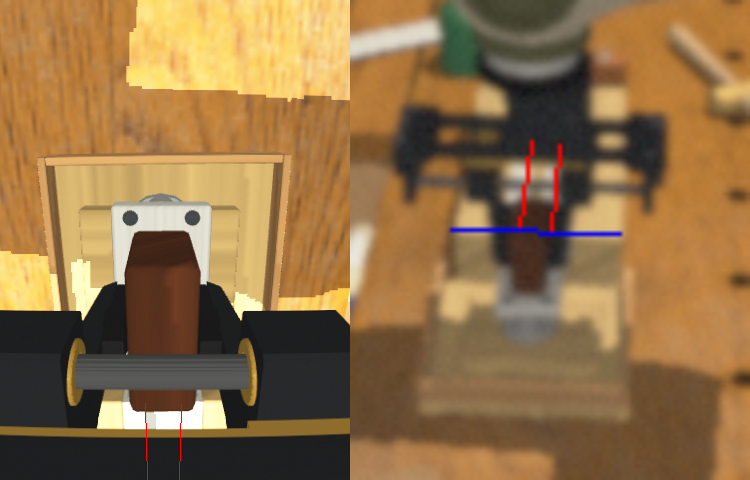

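The wrist view shows the stop's fin centre, the track and the projected slot all at column ≈163. It's aligned, so I'll lower to channel height and enter gently.

Call:
shift_gripper(
  motion=[
    {"sx":-0.01, "sy":0.0006, "sz":0.006, "wz":-0.2},
    {"sx":-0.01, "sz":0.0055},
    {"sx":-0.006},
    {"sx":-0.006},
    {"sx":-0.006},
    {"sx":-0.006},
    {"sx":-0.006},
    {"sx":-0.006},
    {},
    {},
  ],
)

```text
time: 11.28
tcp_pos: [0.536, 0.0191, 0.0795]
orientation: [180.0, -0.0, 90.7]
wrist_force: [0.0, 0.1, -3.5]
gripper_width: 0.0256
grip_force: 29.9
```

```bash
python3 -c "
from h import *
go(.5357,-.015,.079,90.74)"
```

```text
now [0.536  0.0191 0.0795] [179.9965  -0.0045  90.719 ] shift in tool [-0.0341 -0.0007  0.0005] then turn [ 0.0035 -0.0045 -0.021 ] | if turned first [-0.0341 -0.0008  0.0005] F [ 0.0369  0.0718 -3.5485]
```

Call:
shift_gripper(
  motion=[
    {"sx":-0.006},
    {"sx":-0.006},
    {"sx":-0.006},
    {"sx":-0.006},
    {"sx":-0.006},
    {"sx":-0.006},
    {},
    {},
  ],
)

```text
time: 11.95
tcp_pos: [0.5365, -0.017, 0.0794]
orientation: [180.0, -0.0, 90.7]
wrist_force: [-0.6, 0.5, -2.6]
gripper_width: 0.0261
grip_force: 29.9
```

```bash
python3 -c "
from h import *
go(.5383,-.213,.079,90.74)"
```

```text
now [ 0.5365 -0.017   0.0794] [179.9982  -0.0045  90.7108] shift in tool [-0.196  -0.0006  0.0004] then turn [ 0.0018 -0.0045 -0.0292] | if turned first [-0.196  -0.0007  0.0004] F [-0.5571  0.4911 -2.6184]
```

Call:
shift_gripper(
  motion=[
    {"sx":-0.01, "sy":-0.0006, "sz":0.001},
    {"sx":-0.012},
    {"sx":-0.012},
    {"sx":-0.012},
    {"sx":-0.012},
    {"sx":-0.012},
    {"sx":-0.012},
    {"sx":-0.012},
    {"sx":-0.012},
    {"sx":-0.012},
    {"sx":-0.012},
    {"sx":-0.012},
    {"sx":-0.012},
    {"sx":-0.012},
    {"sx":-0.012},
    {},
    {},
  ],
)

```text
time: 13.37
tcp_pos: [0.5381, -0.1951, 0.0783]
orientation: [-180.0, -0.0, 90.7]
wrist_force: [0.1, 0.4, -3.1]
gripper_width: 0.0258
grip_force: 29.9
```

Call:
shift_gripper(
  motion=[
    {"sx":-0.003, "sz":0.001},
    {"sx":-0.003, "sz":0.001},
    {"sx":-0.003},
    {"sx":-0.003},
    {"sx":-0.002},
    {"sx":-0.002},
    {"sx":-0.002},
    {"sx":-0.002},
    {},
    {},
  ],
)

```text
time: 14.2
tcp_pos: [0.5385, -0.2144, 0.0764]
orientation: [-180.0, -0.0, 90.8]
wrist_force: [1.1, 2.2, -2.7]
gripper_width: 0.0259
grip_force: 29.9
```

```bash
python3 -c "
from h import *
go(.5383,-.213,.076,90.74)"
```

```text
now [ 0.5385 -0.2144  0.0764] [-179.9936   -0.0274   90.7571] shift in tool [ 0.0014 -0.0001  0.0004] then turn [-0.0064 -0.0274  0.0171] | if turned first [ 0.0014 -0.0001  0.0004] F [ 1.0927  2.2204 -2.6618]
```

Call:
shift_gripper(
  motion=[
    {"sx":-0.0015},
    {"sx":-0.0015},
    {},
    {},
  ],
)

```text
time: 14.53
tcp_pos: [0.5384, -0.2152, 0.0767]
orientation: [-180.0, -0.3, 90.8]
wrist_force: [0.4, 13.1, 3.7]
gripper_width: 0.0254
grip_force: 29.9
```

Call:
shift_gripper(
  motion=[
    {"sx":-0.0015},
    {"sx":-0.0015},
    {},
    {},
  ],
)

```text
time: 14.87
tcp_pos: [0.5382, -0.2164, 0.0771]
orientation: [-179.9, -0.4, 90.8]
wrist_force: [-1.6, 21.8, 9.9]
gripper_width: 0.0259
grip_force: 30.0
```

Force is building against the fence at the expected home position. I'll ease off the preload, release and lift.

Call:
shift_gripper(
  motion=[
    {"sx":0.002},
    {"sx":0.002},
    {},
    {},
  ],
)

```text
time: 15.2
tcp_pos: [0.5384, -0.2157, 0.0767]
orientation: [-180.0, -0.1, 90.8]
wrist_force: [-0.4, 6.4, 2.5]
gripper_width: 0.0259
grip_force: 30.0
```

Call:
shift_gripper(
  motion=[
    {},
    {},
    {},
    {},
    {},
    {},
  ],
  aperture=0.06,
)

```text
time: 15.7
tcp_pos: [0.5385, -0.2168, 0.0765]
orientation: [180.0, 0.0, 90.7]
wrist_force: [-0.8, -1.2, 0.0]
gripper_width: 0.0601
grip_force: 0.0
```

Call:
shift_gripper(
  motion=[
    {"sz":-0.02},
    {"sz":-0.02},
    {"sz":-0.03},
    {"sz":-0.03},
    {"sz":-0.03},
    {"sx":0.035, "sz":-0.01},
    {"sx":0.035},
    {"sx":0.035},
    {"sx":0.035},
    {"sx":0.035},
    {"sx":0.035},
    {"sx":0.035},
    {},
    {},
  ],
)

```text
time: 16.87
tcp_pos: [0.5352, 0.0297, 0.2166]
orientation: [180.0, 0.0, 90.9]
wrist_force: [0.4, -0.2, -0.2]
gripper_width: 0.0599
grip_force: 0.0
```

```bash
python3 - <<'E'
from h import *
j=cams.grab_frame("top")[:,:,::-1]
cv2.imwrite("pics/f.png",cv2.resize(j[190:290,255:455],None,fx=4,fy=4,interpolation=cv2.INTER_CUBIC))
E
```

```text
(no output)
```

View pics/f.png

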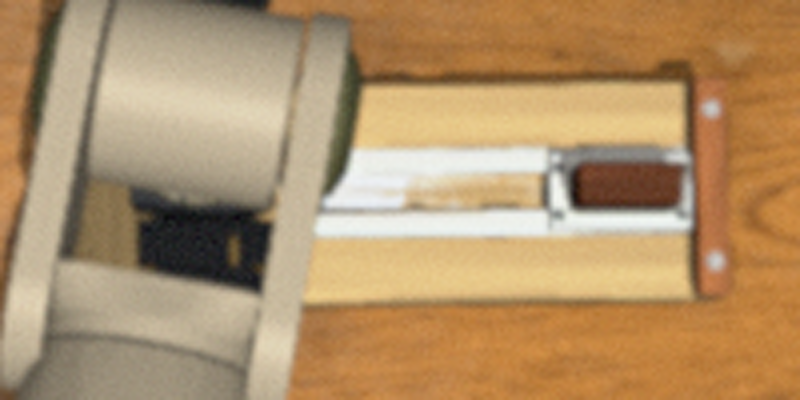

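The stop sits in the track with its plate (550–692) hard against the fence at u≈695, and the gripper is clear of it. I'll hand the job in.

```bash
python3 -c "
from bench import ctrl, cams, sign_off
print(sign_off())"
```

```text
the job is handed in; nothing more can be done
None
```

The job is handed in at about 17 s on the robot's clock: the offcut lay flat in the scrap tray, and the stop is in the track against the fence and released; sign-off returned no verdict.

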